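# Load the microscope and focus five clicks

## Robot

A 6-joint arm with a two-finger parallel gripper is mounted at the origin on the work surface. World frame = base frame: x ahead of the robot, y to its left, z up, the work surface at z = 0. Lengths are in m, angles in rad, forces in N, time in s.
With the tool pointing down it reaches from about 0.25 to 0.725 m from the base axis. Payload 4 kg.
Tool frame: the origin (TCP) lies on the centre line of the jaws, within the pads' length; the fingertips stand 22 mm ahead of it and the grasp point (between the pads) lies 3 mm ahead of it (ctrl.tips_ahead is the distance from the TCP to the fingertips, in m); y points along the fingers, z is the direction in which the jaws open and shut, and the axes are right-handed (so a half turn about y gives the same grasp; the last joint's range is limited). The gripper opens to 85 mm and grips with 20 to 120 N. Pads are 22 mm wide; open, the fingers measure 114 mm over their backs; the gripper's body (76 mm by 85 mm) begins 54 mm behind the grasp point. The pads swing forward as they close: fully open they stand 13 mm farther back than shut.
Start: joints at [1.21, 0.241, 0.005, 1.335, 0, 1.571], TCP at [0.177, 0.468, 0.253] pointing down, gripper open.
Joint ranges: [-2.72, 2.72], [-1.05, 1.87], [-1.09, 1.28], [-1.99, 2.15], [-1.42, 1.44], [-3.14, 3.14]. Speed limits (rad/s): [2.79, 2.79, 3.14, 3.14, 3.14, 3.14].

## Interface

Orientations are given as a unit quaternion [w, x, y, z].
In Python, from bench import sensors, imaging, ticket, ctrl gives the robot as it stands.
- The arm moves only by the tool send_rows, never from a script. Its argument "commands" is a list of rows, each an object of numbers: "tx", "ty", "tz": the shift along the world's x, y, z in units of 50 mm (1.0 is 50 mm); "ax", "ay", "az": the turn, a rotation vector about the world's x, y, z in units of 10 degrees (1.0 is 10 degrees); "hand": the opening, from 0 (shut) to 1 (fully open). In form: [{"tx": .., "ty": .., "tz": .., "ax": .., "ay": .., "az": .., "hand": ..}, ...]. A call has 1 to 20 rows; each row is the pose to reach, as a shift and turn from the pose commanded when the call began; what a row does not reach only later rows make up. A row lasts 1/8 s, in which the tool goes at most 62.5 mm and 10.7 degrees, less where a joint would pass 70% of its speed; a pose out of reach is approached as far as the arm can. A call with a gripper value outside its range is refused whole. The fingers move at their own pace and stop on an object; the grip force is fixed at half the most. Time passes only in rows, so rows that repeat a pose let the fingers close. It gives the time, the measured TCP pose, the force and the opening at its end, in the units of the state.
- sensors.read_state(): the state, without advancing time (a new reading comes with each control period).
- imaging.snapshot(name): name is "side" or "top"; returns a dict with "img" (384x512x3 uint8, red, green, blue), "z_map" (384x512 float32, m along the optical axis (not along the pixel's ray), 0 where there is no reading), "fovy" (degrees; the focal length in pixels is half the picture's height over the tangent of half this angle, whatever the lens; pixels are square), "cx", "cy" (the principal point, pixels), "eye" and "rotation" of the camera in the world. Camera axes: x right, y down, z forward; pixel columns grow to the right and rows downward; lengths in m; the calibration is good to about 2 mm. A picture is of the moment at which its call begins.
- ticket.job_done(): hands the job in, once; it reports no verdict.
Trained networks look in the newest picture that a camera, given by its name, has taken for a name from the list of things; names that differ only in an ending like _2 or _b are one class to them, and where a whole thing is asked for, a point or a joint stands for the part that bears it (a point fixed in the world has none). Each returns a list of dicts, best first, with "confidence" (0 to 1); they miss things now and then, are a little off and sometimes report something else, mostly with a low value. They report only what shows in the picture. A call takes as long as a camera call. They do not tell look-alikes from the thing itself.
- imaging.outline_of(camera, target): "mask" (384x512 bool, what is visible of it) and "pixel" ([column, row] in pixels, amid what is visible of it).
The state is a dict: "time": time; "q": joint angles; "qvel": joint speeds; "tau": joint torques, N m; "tcp_pos": TCP position; "tool_rot": TCP orientation; "ft_force": force on the tool from outside, world axes, zero at the start; "moment": the same for the moment, N m; "width": opening from 0.0 (shut) to 1.0 (fully open).
Only numpy, scipy, OpenCV 4.12 (cv2) and the standard library are available. Lean on these libraries where they do the work, as an engineer would, in place of code of your own. Each camera call takes 0.05 s, during which the arm holds its last target. There are 200 camera calls.

## Task

Set the carrier with the round dish into the nest of the microscope's pulled-out shuttle, keeping it upright, with its dish towards the objective, let go of it, and then push the shuttle in until it is fully home. Then turn the focus knob exactly five clicks clockwise (seen from above) from where it stands, never going past the fifth click, and let go. Leave everything else on the table where it stands.

Things in the scene. Friction and masses are not known exactly. Their poses are not given: they have to be found in the camera images.
- scope: White microscope fixed to the table: base 330 x 240 x 30 mm, column and head at its far end. Origin on the table under the shuttle track; x along the track towards the objective, z up. Here (mm): base x -165 to 165, y -165 to 75; track rails y +-56, top z 44; knob axis x -60, y -115; head x 32 to 163, y +-40, z 215 to 330, eyepieces beyond. Before x = 30 nothing stands higher than the knob (107).
- shuttle (a joint): How far the black shuttle tray has slid in along the microscope's +x, in m: 0 fully out, 0.11 fully home against its stop under the objective. It starts 0 to 25 mm in. Slides with about 2 N of friction and stays where left.
- nest (a point): Centre of the nest floor on the black shuttle tray, 41 mm above the table (moves with the shuttle); axes parallel to the microscope's. Nest: flat, 100 (x) x 80 (y) mm inside a rim 6 mm high, for a 90 x 70 mm carrier (5 mm play each side). The carrier's axes lie parallel to the nest's, its dish at +x, on the objective's side.
- tab (a point): On the steel tab standing up at the shuttle's front (robot) end, by which it is pushed: 26 (x) x 12 (y) x 44 mm high, from 41 to 85 mm above the table; the point lies at its centre, 69 mm above the table and 88 mm in -x from the nest centre. Axes parallel to the microscope's.
- knob (a joint): Angle of the focus knob in rad, growing clockwise from above. One click is 24 degrees (0.4189 rad); stops at whole multiples, 0 to 14 clicks. A sprung detent pulls it into the nearest stop: resistance rises to about 0.12 N m a quarter of the way, fades to nothing half way, then it snaps on into the next. It starts at one of stops 0 to 4. At 0 the bar lies along the microscope's x.
- knob_grip (a point): On the focus knob's vertical axis at a good grip height, 93 mm above the table. Knob: round black skirt of 64 mm diameter, top 72 mm above the table; on it a grey metal bar 60 x 14 mm, from 72 to 107 mm above the table. This point's x axis turns with the knob and runs along the bar; grip across the bar. It stands on a 92 x 92 mm pod, top at 62 mm, with 15 ticks, one per click.
- knob_mark (a point): The black pointer mark on top of the knob's bar: 28 mm from the axis, at the -x end of the bar, 107 mm above the table.
- dish_carrier: The carrier to load (loose, about 160 g, aluminium): plate 90 (x) x 70 (y) x 8 mm, upright fin 34 (x) x 12 (y) mm from 8 to 46 mm above the underside, centred 25 mm towards -x, and a round clear dish, 44 mm diameter, 12 mm high, 20 mm towards +x. Origin: centre of the underside, z up. Starts flat on the table beside the microscope. Two other carriers have the same plate and fin.
- fin (a point): On the dish carrier's fin, at its centre in x and y, 33 mm above the carrier's underside: where to grip, across y.
- dish (a point): Centre of the dish on the dish carrier: 20 mm towards +x from the carrier's origin and 12 mm above its underside.
- slide_carrier: Bystander (leave alone): carrier with the same plate and fin, but a rectangular clear block of 62 mm length with three upright slides instead of the dish. Origin at the centre of the underside.
- pin_carrier: Bystander: carrier with the same plate and fin, but three upright steel pins of 16 mm diameter, 24 mm high, in a row. Origin at the centre of the underside.
- stain_bottle: Bystander: amber bottle, 48 mm diameter, 120 mm high, upright. Origin at the centre of the underside.
- beaker: Bystander: glass beaker, 72 mm diameter, 90 mm high. Origin at the centre of the underside.
- jar: Bystander: glass jar with a steel lid, 60 mm diameter, 75 mm high. Origin at the centre of the underside.
- slide_box: Bystander: closed wooden box, 100 x 75 x 37 mm. Origin at the centre of the underside.
There are look-alikes about, which are no part of the job. Leave any yellow look-alike of the dish_carrier alone.

How it is judged:
On the way, in this order (a step that is already met when the one before it is completed fails the run):
1. the dish carrier lies in the shuttle's nest, dish towards the objective, let go, the shuttle still out (x of dish in the frame of nest between 0.012 and 0.028 m and y of dish in the frame of nest between -0.008 and 0.008 m and z of dish in the frame of nest below 0.0155 m and angle between the x axis of dish_carrier and the x axis of nest, either way round below 0.16 rad and angle between dish_carrier's own z axis and vertical below 0.06 rad and value of joint shuttle below 0.06 m and contact force between dish_carrier and the fingers below 0.1 N), for 0.2 s.
2. the shuttle is fully home with the carrier in it (x of dish in the frame of nest between 0.012 and 0.028 m and y of dish in the frame of nest between -0.008 and 0.008 m and z of dish in the frame of nest below 0.0155 m and angle between the x axis of dish_carrier and the x axis of nest, either way round below 0.16 rad and angle between dish_carrier's own z axis and vertical below 0.06 rad and value of joint shuttle above 0.105 m), for 0.2 s.
3. the knob stands five clicks clockwise of its start (distance of knob_mark from where it was at the start of the episode between 0.04598 and 0.05067 m), for 0.3 s.
At the end, for the whole second after the job is handed in: The dish carrier lies flat in the nest (dish within 8 mm of its place there, towards the objective, turned by less than 0.16 rad), the shuttle is home to within 5 mm of its stop, the knob rests five clicks clockwise of its start (within 0.4 click), and all is released and at rest (all of step 2 and all of step 3 and linear speed of dish_carrier below 0.02 m/s and velocity of joint knob between -0.1 and 0.1 rad/s); the robot touches nothing.
It fails at once if the knob is turned past the fifth click (more than 5.6 clicks from its start) (distance of knob_mark from where it was at the start of the episode above 0.05162 m).
It fails at once if the dish carrier is tipped by more than 40 degrees (angle between dish_carrier's own z axis and vertical above 0.7 rad).
It fails at once if a bystander (other carrier, bottle, beaker, jar, box) is moved by more than 30 mm (distance of any of slide_carrier, pin_carrier, stain_bottle, beaker, jar, slide_box from where it was at the start of the episode above 0.03 m).
It also fails if it takes over 72 s, if anything falls off the work surface, if the arm or the gripper's body presses on something with over 40 N, if the wrist force passes 120 N, or if a joint passes its speed limit or range.

## Working session

There is one attempt and no reset: what is moved stays moved. The work goes in short steps, Python scripts to look and compute and a tool call to move; the robot and the scene stay as the last step left them, time stands still between calls to the robot, and variables do not carry over. Pictures are saved under pics/ and viewed, about 8 in all and at most 12, crops included, and the job is handed in when it is done.

Besides the shell and the picture viewer there is one more tool, called after "Request:" as name(argument=value, ...) on one line, values as JSON. send_rows: Moves the arm, as the interface text tells. Its arguments: {"type":"object","properties":{"commands":{"type":"array","items":{"type":"object","properties":{"tx":{"type":"number"},"ty":{"type":"number"},"tz":{"type":"number"},"ax":{"type":"number"},"ay":{"type":"number"},"az":{"type":"number"},"hand":{"type":"number"}}}}},"required":["commands"]}

```bash
mkdir -p pics
cat > h.py <<'E'
import numpy as np, cv2
from bench import sensors, imaging, ticket, ctrl
def snap(n,save=None):
    s=imaging.snapshot(n)
    if save: cv2.imwrite('pics/'+save+'.png',s['img'][:,:,::-1])
    return s
def cloud(s):
    z=s['z_map']; f=192/np.tan(np.radians(s['fovy'])/2)
    v,u=np.mgrid[0:384,0:512]
    P=np.stack([(u-s['cx'])/f*z,(v-s['cy'])/f*z,z],-1)@np.array(s['rotation']).T+np.array(s['eye'])
    P[z==0]=np.nan
    return P
E
python3 - <<'E'
from h import *
a=snap('top');b=snap('side')
im=np.vstack([a['img'],b['img']])
cv2.imwrite('pics/a.png',a['img'][:,:,::-1]);cv2.imwrite('pics/b.png',b['img'][:,:,::-1])
for s in(a,b):print(s['eye'],s['rotation'],s['fovy'],s['cx'],s['cy'])
for c,s in(('top',a),('side',b)):
  P=cloud(s)
  for t in['scope','nest','tab','knob','knob_mark','dish_carrier','fin','dish','slide_carrier','pin_carrier','stain_bottle','beaker','jar','slide_box']:
    for d in imaging.outline_of(c,t)[:2]:
      q=P[d['mask']];print(c,t,round(d['confidence'],2),np.round(d['pixel']),np.round(np.nanmedian(q,0),3),np.round(np.nanmax(q[:,2]),3))
E
```

```text
[0.3166679  0.02240424 1.40918571] [-0.06249096  0.70433128 -0.70426581  0.06341929] 43.415744288216246 262.30708758974936 197.20457497971753
[ 0.05599658 -0.84109593  0.87520889] [-0.42197474  0.8649004  -0.24860126  0.10991828] 48.021833482649605 252.3272667710825 188.474099691931Traceback (most recent call last):
  File "<stdin>", line 7, in <module>
  File "h.py", line 10, in cloud
    P=np.stack([(u-s['cx'])/f*z,(v-s['cy'])/f*z,z],-1)@np.array(s['rotation']).T+np.array(s['eye'])
      ~~~~~~~~~~~~~~~~~~~~~~~~~~~~~~~~~~~~~~~~~~~~~~~~^~~~~~~~~~~~~~~~~~~~~~~~~~
ValueError: matmul: Input operand 1 has a mismatch in its core dimension 0, with gufunc signature (n?,k),(k,m?)->(n?,m?) (size 4 is different from 3)
```

Rotation is a quaternion; fix.

```bash
sed -i "s/np.array(s\['rotation'\]).T/R(s['rotation']).T/" h.py
cat >> h.py <<'E'
from scipy.spatial.transform import Rotation
def R(q): return Rotation.from_quat(np.roll(q,-1)).as_matrix()
def proj(s,p):
    f=192/np.tan(np.radians(s['fovy'])/2)
    c=(np.atleast_2d(p)-np.array(s['eye']))@R(s['rotation'])
    return np.c_[c[:,0]/c[:,2]*f+s['cx'],c[:,1]/c[:,2]*f+s['cy']]
E
python3 - <<'E'
from h import *
a=snap('top','a');b=snap('side','b')
for c,s in(('top',a),('side',b)):
  P=cloud(s)
  for t in['scope','nest','tab','knob','knob_mark','dish_carrier','fin','dish','slide_carrier','pin_carrier','stain_bottle','beaker','jar','slide_box']:
    for d in imaging.outline_of(c,t)[:2]:
      q=P[d['mask']];print(c,t,round(d['confidence'],2),np.round(d['pixel']),np.round(np.nanmedian(q,0),3),np.round(np.nanmax(q[:,2]),3))
E
```

```text
top scope 0.94 [255. 168.] [0.655 0.043 0.04 ] 0.372
top scope 0.6 [278. 200.] [ 0.55  -0.022  0.072] 0.111
top nest 0.97 [238. 206.] [0.535 0.096 0.041] 0.09
top tab 0.86 [235. 205.] [0.538 0.096 0.041] 0.09
top tab 0.72 [377. 259.] [ 0.397 -0.317  0.008] 0.052
top knob 0.95 [276. 200.] [ 0.55  -0.02   0.072] 0.111
top knob_mark 0.57 [280. 199.] [ 0.55  -0.023  0.072] 0.111
top dish_carrier 0.95 [378. 259.] [ 0.397 -0.316  0.008] 0.052
top dish_carrier 0.93 [332. 276.] [ 0.339 -0.176  0.008] 0.052
top fin 0.89 [380. 257.] [ 0.397 -0.318  0.008] 0.052
top fin 0.71 [334. 278.] [ 0.337 -0.177  0.008] 0.052
top dish 0.88 [332. 277.] [ 0.337 -0.177  0.008] 0.052
top dish 0.68 [377. 259.] [ 0.397 -0.318  0.008] 0.052
top slide_carrier 0.62 [384. 202.] [ 0.552 -0.329  0.011] 0.05
top slide_carrier 0.62 [236. 209.] [0.535 0.096 0.041] 0.09
top pin_carrier 0.83 [159. 232.] [0.469 0.33  0.008] 0.052
top stain_bottle 0.59 [428. 222.] [ 0.49  -0.437  0.079] 0.125
top stain_bottle 0.41 [277. 199.] [ 0.55  -0.022  0.072] 0.111
top beaker 0.65 [144. 171.] [0.641 0.373 0.044] 0.096
top jar 0.79 [37
[... 585 characters left out ...]
] 0.048
side dish_carrier 0.6 [269. 310.] [ 0.39  -0.328  0.009] 0.048
side fin 0.88 [268. 311.] [ 0.391 -0.326  0.009] 0.048
side fin 0.77 [215. 285.] [ 0.334 -0.182  0.01 ] 0.048
side dish 0.76 [269. 311.] [ 0.391 -0.327  0.009] 0.048
side dish 0.62 [217. 284.] [ 0.334 -0.184  0.01 ] 0.048
side slide_carrier 0.89 [321. 290.] [ 0.546 -0.34   0.009] 0.048
side pin_carrier 0.92 [182. 165.] [0.465 0.321 0.01 ] 0.05
side stain_bottle 0.91 [336. 325.] [ 0.483 -0.458  0.071] 0.123
side beaker 0.87 [218. 138.] [0.629 0.344 0.063] 0.093
side jar 0.55 [371. 242.] [ 0.728 -0.312  0.053] 0.079
side jar 0.55 [227. 186.] [0.527 0.098 0.042] 0.108
side slide_box 0.97 [180. 141.] [0.526 0.461 0.035] 0.043
```

View pics/a.png

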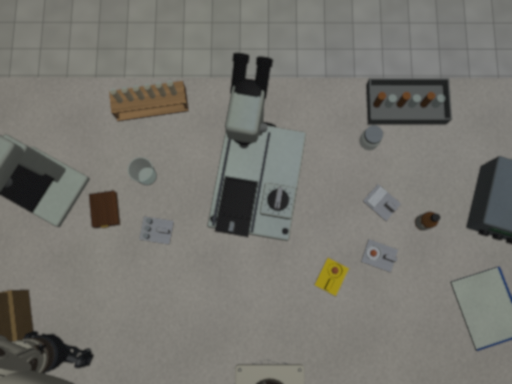

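View pics/b.png

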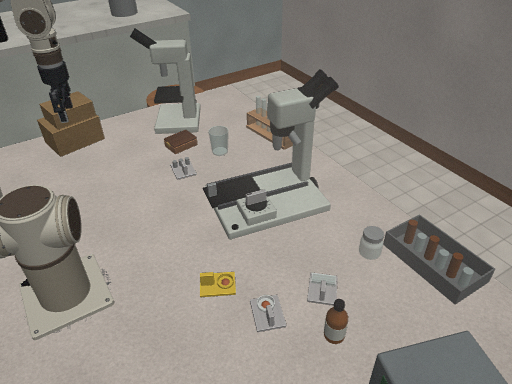

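The top view shows the scope at about (255,170) with its tray at (238,206) and its knob at (278,200). The aluminium dish carrier is at (378,257) and its yellow look-alike at (332,277). The side view agrees. Next I measure poses from the depth cloud.

```bash
cat > m.py <<'E'
from h import *
np.set_printoptions(suppress=True,precision=4)
s=snap('top');P=cloud(s);b=snap('side');Q=cloud(b)
def rect(q,n):
    q=q[np.isfinite(q).all(1)]
    if len(q)<4: print(n,'few',len(q));return
    (c,sz,a)=cv2.minAreaRect((q[:,:2]*1000).astype(np.float32)); print(n,len(q),np.round(c,1),'mean',np.round(q[:,:2].mean(0)*1000,1),np.round(sz,1),round(a,1),'z',np.nanmedian(q[:,2]).round(4))
def sel(P,c,r,z0,z1):
    d=np.hypot(P[...,0]-c[0],P[...,1]-c[1]); return P[(d<r)&(P[...,2]>z0)&(P[...,2]<z1)]
for n,X in(('top',P),('side',Q)):
    rect(sel(X,(.397,-.318),.07,.004,.07),n+' carrier')
    rect(sel(X,(.397,-.318),.07,.030,.07),n+' fin')
    rect(sel(X,(.397,-.318),.07,.013,.030),n+' dish?')
    rect(sel(X,(.55,-.023),.05,.095,.13),n+' bar')
    rect(sel(X,(.55,-.023),.06,.066,.08),n+' skirt')
    rect(sel(X,(.55,-.023),.09,.054,.13),n+' pod')
    rect(sel(X,(.47,.09),.08,.065,.1),n+' tab')
    rect(sel(X,(.62,.03),.27,.022,.035),n+' base')
    rect(sel(X,(.62,.03),.27,.02,.12),n+' base all')
for n,x in(('top',s),('side',b)):
    for nm,ctr in(('scope',(.57,.05,.05)),('car',(.397,-.318,.01))):
        u,v=proj(x,ctr)[0].astype(int); w=75 if nm=='scope' else 30
        u=max(w,u);v=max(w,v)
        c=x['img'][v-w:v+w,u-w:u+w,::-1]; print(n,nm,'crop origin',u-w,v-w)
        cv2.imwrite(f'pics/c_{n}_{nm}.png',cv2.resize(c,(400,400),interpolation=cv2.INTER_CUBIC))
r=lambda n,m:cv2.imread(f'pics/c_{n}_{m}.png')
cv2.imwrite('pics/c.png',cv2.resize(np.vstack([np.hstack([r('top','scope'),r('side','scope')]),np.hstack([r('top','car'),r('side','car')])]),(600,600)))
E
python3 m.py
```

```text
top carrier 720 [ 392.7 -314.5] mean [ 397.5 -317.1] [130.5 119.2] 45.0 z 0.0086
top fin 63 [ 389.8 -340.8] mean [ 389.5 -340.4] [34.7 12.7] 68.0 z 0.0438
top dish? 95 [ 392.5 -315.4] mean [ 402. -307.] [89.1 61.3] 22.1 z 0.0167
top bar 111 [550.9 -23.2] mean [550.4 -23.1] [13.6 59.4] 80.4 z 0.1058
top skirt 314 [552. -24.] mean [550.8 -23.7] [84.  82.4] 78.0 z 0.0708
top pod 1018 [550.8 -23.3] mean [548.6 -22.7] [91.7 91.9] 80.5 z 0.0635
top tab 48 [473.9 106.1] mean [473.4 106.1] [11.9 25.4] 80.3 z 0.0838
top base 4603 [619.4  35.9] mean [637.1  15.4] [239.7 346.2] 80.2 z 0.0292
top base all 8315 [619.5  36.1] mean [601.4  33.1] [240.1 347.1] 80.2 z 0.0329
side carrier 976 [ 394.2 -317.5] mean [ 395.2 -323.2] [128.3  96.8] 83.4 z 0.0088
side fin 98 [ 389.1 -342.7] mean [ 387.4 -345. ] [35.9 12.2] 69.2 z 0.0444
side dish? 139 [ 393.7 -317.1] mean [ 400.3 -309.2] [84.4 41. ] 55.9 z 0.0178
side bar 122 [549.1 -26. ] mean [548.8 -26.9] [19.  58.7] 85.7 z 0.105
side skirt 171 [549.9 -38. ] mean [546.  -37.9] [38.8 79.1] 70.7 z 0.0722
side pod 764 [550.2 -25.3] mean [543.2 -36.5] [94.5 92.7] 80.2 z 0.0652
side tab 67 [473.6 104.7] mean [472.8 103.2] [15.8 25.9] 86.9 z 0.0789
side base 2857 [619.2  31.4] mean [639.4  -6.9] [239.  347.2] 80.0 z 0.0302
side base all 5808 [618.9  31.5] mean [611.3  15.3] [239.  347.8] 80.0 z 0.0349
top scope crop origin 177 119
top car crop origin 349 225
side scope crop origin 173 116
side car crop origin 236 281
```

View pics/c.png

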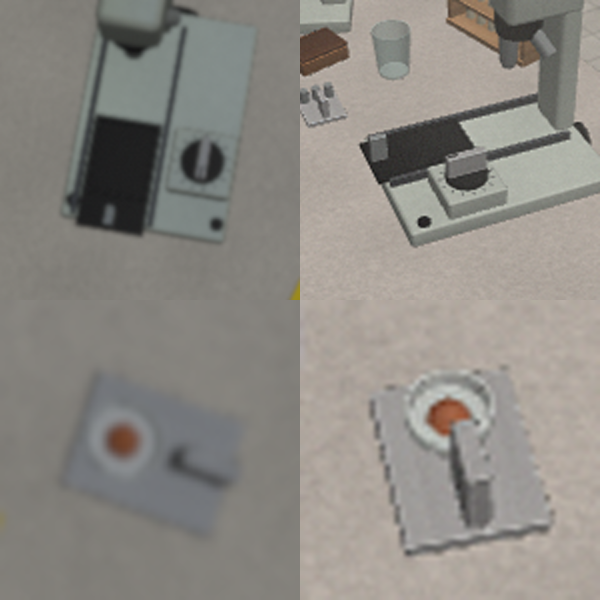

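The crops show the bar lying along the scope's x axis (stop 0), the dish on the carrier's far-left end, and the fin near (389,-342). Scope yaw is about -9.7° and carrier yaw about 68.5°. Now the wrist geometry.

Run:
```python
from h import *
np.set_printoptions(suppress=True,precision=4)
st=sensors.read_state();print(st['tcp_pos'],st['time'],st['width'],st['q'],ctrl.tips_ahead);M=R(st['tool_rot']);print(M)
```

```text
[0.1765 0.4678 0.2533] 1.7 1.0004962606555543 [ 1.21    0.2406  0.005   1.3352 -0.      1.5708] 0.022
[[ 0.9356 -0.      0.353 ]
 [-0.353  -0.      0.9356]
 [ 0.     -1.     -0.    ]]
```

Request:
send_rows(commands=[{"tx": 0.6,"ty": -0.9,"az": 0.4},{"tx": 1.2,"ty": -1.8,"az": 0.8},{"tx": 1.8,"ty": -2.7,"az": 1.2},{"tx": 2.4,"ty": -3.6,"az": 1.6},{"tx": 3,"ty": -4.5,"az": 2},{"tx": 3.6,"ty": -5.4,"az": 2},{"tx": 4.2,"ty": -6.4,"az": 2},{"tx": 4.47,"ty": -7.4,"az": 2},{"tx": 4.47,"ty": -7.4,"az": 2}])

```text
invalid input
```

Run:
```python
from h import *
st=sensors.read_state();print(st['tcp_pos'],st['q'],st['time']);M=R(st['tool_rot']);print(np.degrees(np.arctan2(M[1,2],M[0,2])))
```

```text
[0.17652068 0.46780402 0.25330511] [ 1.20997954e+00  2.40620769e-01  5.02360851e-03  1.33522786e+00
 -5.14062847e-06  1.57078512e+00] 1.7
69.32736297931643
```

Probably all keys are required.

Request:
send_rows(commands=[{"tx": 0.6,"ty": -0.9,"tz": 0,"ax": 0,"ay": 0,"az": 0.4,"hand": 1},{"tx": 1.2,"ty": -1.8,"tz": 0,"ax": 0,"ay": 0,"az": 0.8,"hand": 1},{"tx": 1.8,"ty": -2.7,"tz": 0,"ax": 0,"ay": 0,"az": 1.2,"hand": 1},{"tx": 2.4,"ty": -3.6,"tz": 0,"ax": 0,"ay": 0,"az": 1.6,"hand": 1},{"tx": 3,"ty": -4.5,"tz": 0,"ax": 0,"ay": 0,"az": 2,"hand": 1},{"tx": 3.6,"ty": -5.4,"tz": 0,"ax": 0,"ay": 0,"az": 2,"hand": 1},{"tx": 4.2,"ty": -6.4,"tz": 0,"ax": 0,"ay": 0,"az": 2,"hand": 1},{"tx": 4.47,"ty": -7.4,"tz": 0,"ax": 0,"ay": 0,"az": 2,"hand": 1},{"tx": 4.47,"ty": -7.4,"tz": 0,"ax": 0,"ay": 0,"az": 2,"hand": 1}])

```text
time: 2.82
tcp_pos: [0.4007, 0.0949, 0.2534]
tool_rot: [-0.707, 0.707, -0.007, 0.007]
ft_force: [1.1, 0.2, -0.4]
width: 1.001
```

```bash
cat > st.py <<'E'
from h import *
np.set_printoptions(suppress=True,precision=4)
st=sensors.read_state();M=R(st['tool_rot']);print(st['tcp_pos'],'q',st['q'],st['time'],'jaw',np.degrees(np.arctan2(M[1,2],M[0,2])).round(2),'tilt',M[2,1].round(4),'F',st['ft_force'],'w',st['width'])
E
python3 st.py
```

```text
[0.4007 0.0949 0.2534] q [ 0.2329  0.0658 -0.2042  1.3008 -0.0005  0.2516] 2.825 jaw 88.93 tilt -1.0 F [ 1.1099  0.2106 -0.3582] w 1.0011753773414724
```

Request:
send_rows(commands=[{"tx": 0,"ty": -1,"tz": -0.2,"ax": 0,"ay": 0,"az": 0.8,"hand": 0.7},{"tx": 0,"ty": -2,"tz": -0.4,"ax": 0,"ay": 0,"az": 1.6,"hand": 0.7},{"tx": 0,"ty": -3,"tz": -0.6,"ax": 0,"ay": 0,"az": 2.4,"hand": 0.7},{"tx": 0,"ty": -4,"tz": -0.8,"ax": 0,"ay": 0,"az": 3.2,"hand": 0.7},{"tx": 0,"ty": -5,"tz": -1,"ax": 0,"ay": 0,"az": 4,"hand": 0.7},{"tx": 0,"ty": -6,"tz": -1.3,"ax": 0,"ay": 0,"az": 4.8,"hand": 0.7},{"tx": -0.1,"ty": -7,"tz": -1.6,"ax": 0,"ay": 0,"az": 5.6,"hand": 0.7},{"tx": -0.2,"ty": -8,"tz": -2,"ax": 0,"ay": 0,"az": 6.4,"hand": 0.7},{"tx": -0.22,"ty": -8.74,"tz": -2.6,"ax": 0,"ay": 0,"az": 6.96,"hand": 0.7},{"tx": -0.22,"ty": -8.74,"tz": -2.6,"ax": 0,"ay": 0,"az": 6.96,"hand": 0.7},{"tx": -0.22,"ty": -8.74,"tz": -2.6,"ax": 0,"ay": 0,"az": 6.96,"hand": 0.7}])

```text
time: 4.2
tcp_pos: [0.3895, -0.338, 0.1234]
tool_rot: [0.583, -0.583, -0.4, 0.4]
ft_force: [-0.4, 0.1, 1.5]
width: 0.7
```

```bash
python3 st.py
python3 - <<'E'
from h import *
b=snap('side'); u,v=proj(b,(.39,-.34,.06))[0].astype(int); print(u-60,v-60)
w=60; v=min(v,384-w);cv2.imwrite('pics/d.png',cv2.resize(b['img'][v-w:v+w,u-w:u+w,::-1],(480,480),interpolation=cv2.INTER_CUBIC))
E
```

```text
[ 0.3895 -0.338   0.1234] q [-0.7151  0.3661 -0.1758  1.0297  0.0006 -1.9187] 4.2 jaw 158.96 tilt -1.0 F [-0.4417  0.1258  1.5453] w 0.6999849733654679
209 245
```

View pics/d.png

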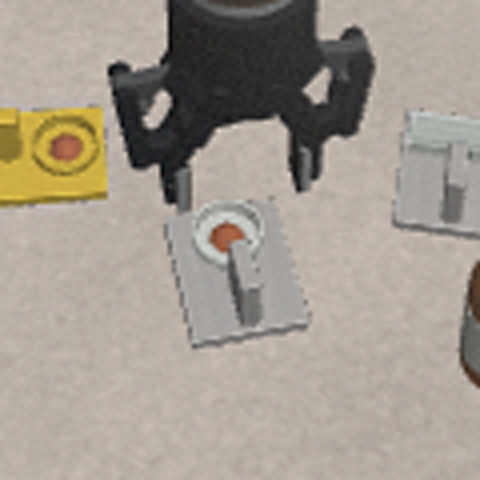

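The open jaws straddle the fin, which is at about (245,280) in the crop, and nothing is in the way. Descending and gripping.

Request:
send_rows(commands=[{"tx": 0,"ty": 0,"tz": -0.5,"ax": 0,"ay": 0,"az": 0,"hand": 0.7},{"tx": 0,"ty": 0,"tz": -1,"ax": 0,"ay": 0,"az": 0,"hand": 0.7},{"tx": 0,"ty": 0,"tz": -1.5,"ax": 0,"ay": 0,"az": 0,"hand": 0.7},{"tx": 0,"ty": 0,"tz": -1.71,"ax": 0,"ay": 0,"az": 0,"hand": 0.7},{"tx": 0,"ty": 0,"tz": -1.71,"ax": 0,"ay": 0,"az": 0,"hand": 0.7},{"tx": 0,"ty": 0,"tz": -1.71,"ax": 0,"ay": 0,"az": 0,"hand": 0.4},{"tx": 0,"ty": 0,"tz": -1.71,"ax": 0,"ay": 0,"az": 0,"hand": 0},{"tx": 0,"ty": 0,"tz": -1.71,"ax": 0,"ay": 0,"az": 0,"hand": 0},{"tx": 0,"ty": 0,"tz": -1.71,"ax": 0,"ay": 0,"az": 0,"hand": 0},{"tx": 0,"ty": 0,"tz": -1.71,"ax": 0,"ay": 0,"az": 0,"hand": 0},{"tx": 0,"ty": 0,"tz": -1.71,"ax": 0,"ay": 0,"az": 0,"hand": 0},{"tx": 0,"ty": 0,"tz": -1.71,"ax": 0,"ay": 0,"az": 0,"hand": 0}])

```text
time: 5.75
tcp_pos: [0.3897, -0.3399, 0.0388]
tool_rot: [-0.582, 0.584, 0.4, -0.4]
ft_force: [-0.1, 0.3, 6.7]
width: 0.133
```

```bash
python3 st.py
```

```text
[ 0.3897 -0.3399  0.0388] q [-0.7173  0.4686 -0.2753  0.8248  0.0001 -1.9201] 5.75 jaw 158.91 tilt -1.0 F [-0.0741  0.3458  6.7372] w 0.1326185005625912
```

Request:
send_rows(commands=[{"tx": 0,"ty": 0,"tz": 0.6,"ax": 0,"ay": 0,"az": 0,"hand": 0},{"tx": 0,"ty": 0,"tz": 1.4,"ax": 0,"ay": 0,"az": 0,"hand": 0},{"tx": 0,"ty": 0,"tz": 2.3,"ax": 0,"ay": 0,"az": 0,"hand": 0},{"tx": 0,"ty": 0.4,"tz": 3,"ax": 0,"ay": 0,"az": -0.5,"hand": 0},{"tx": 0.2,"ty": 1.2,"tz": 3,"ax": 0,"ay": 0,"az": -1.2,"hand": 0},{"tx": 0.5,"ty": 2,"tz": 3,"ax": 0,"ay": 0,"az": -1.9,"hand": 0},{"tx": 0.8,"ty": 2.8,"tz": 3,"ax": 0,"ay": 0,"az": -2.6,"hand": 0},{"tx": 1.1,"ty": 3.6,"tz": 3,"ax": 0,"ay": 0,"az": -3.3,"hand": 0},{"tx": 1.4,"ty": 4.4,"tz": 3,"ax": 0,"ay": 0,"az": -4,"hand": 0},{"tx": 1.7,"ty": 5.2,"tz": 3,"ax": 0,"ay": 0,"az": -4.7,"hand": 0},{"tx": 2,"ty": 6,"tz": 3,"ax": 0,"ay": 0,"az": -5.4,"hand": 0},{"tx": 2.3,"ty": 6.8,"tz": 3,"ax": 0,"ay": 0,"az": -6.1,"hand": 0},{"tx": 2.6,"ty": 7.6,"tz": 3,"ax": 0,"ay": 0,"az": -6.8,"hand": 0},{"tx": 2.8,"ty": 8.3,"tz": 3,"ax": 0,"ay": 0,"az": -7.4,"hand": 0},{"tx": 2.92,"ty": 8.7,"tz": 3,"ax": 0,"ay": 0,"az": -7.86,"hand": 0},{"tx": 2.92,"ty": 8.7,"tz": 3,"ax": 0,"ay": 0,"az": -7.86,"hand": 0},{"tx": 2.92,"ty": 8.7,"tz": 3,"ax": 0,"ay": 0,"az": -7.86,"hand": 0}])

```text
time: 7.88
tcp_pos: [0.5344, 0.0952, 0.1872]
tool_rot: [-0.704, 0.705, -0.06, 0.059]
ft_force: [0.7, 0.1, -0.6]
width: 0.133
```

```bash
python3 st.py
python3 - <<'E'
from h import *
b=snap('side'); u,v=proj(b,(.55,.09,.1))[0].astype(int); print(u-60,v-60)
w=70;cv2.imwrite('pics/e.png',cv2.resize(b['img'][v-w:v+w,u-w:u+w,::-1],(490,490),interpolation=cv2.INTER_CUBIC))
E
```

```text
[0.5344 0.0952 0.1872] q [ 0.1765  0.3623 -0.0017  1.2085 -0.0005  0.3448] 7.875 jaw 80.36 tilt -1.0 F [ 0.7191  0.1193 -0.6258] w 0.1332215376718704
175 114
```

View pics/e.png

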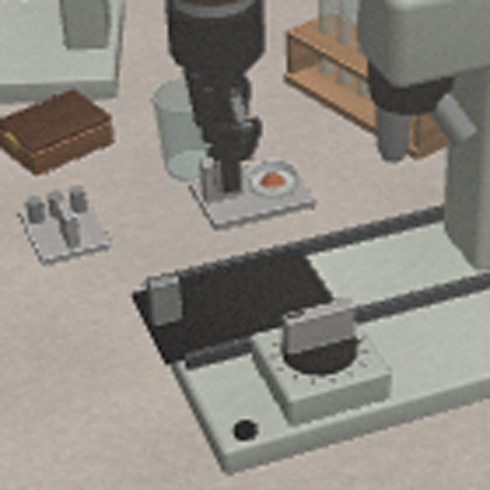

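Carrier held upright, dish at (272,180) on the objective side, above the tray. The grip looks forward of the fin's centre, so I measure the plate in hand.

Run:
```python
from h import *
np.set_printoptions(suppress=True,precision=4)
ex=np.array([.9857,-.1685]);ey=np.array([.1685,.9857])
n=np.array([.5604,.0907])
for c in('side','top'):
    s=snap(c);P=cloud(s)
    d=np.hypot(P[...,0]-.56,P[...,1]-.09)
    for lo,hi in((.145,.163),(.152,.160),(.163,.172)):
        q=P[(d<.08)&(P[...,2]>lo)&(P[...,2]<hi)]
        if len(q)<5: continue
        r=q[:,:2]-n; a,b=r@ex*1000,r@ey*1000
        print(c,lo,len(q),np.median(q[:,2]),'x',a.min().round(1),a.max().round(1),np.percentile(a,[1,99]).round(1),'y',b.min().round(1),b.max().round(1),np.percentile(b,[1,99]).round(1),cv2.minAreaRect((q[:,:2]*1000).astype(np.float32)))
```

```text
side 0.145 330 0.15701705454933718 x -49.8 40.9 [-49.4  40. ] y -38.3 36.1 [-37.1  34. ] ((555.7005615234375, 90.25776672363281), (73.34809112548828, 91.044189453125), 81.197265625)
side 0.152 263 0.1569130854200237 x -49.8 40.9 [-49.4  40.2] y -38.3 36.1 [-37.3  34.4] ((555.7005615234375, 90.25776672363281), (73.34809112548828, 91.044189453125), 81.197265625)
side 0.163 92 0.16711979417325828 x -46.6 36.9 [-46.2  36.7] y -24.1 22.8 [-23.1  22.1] ((557.52392578125, 83.52804565429688), (80.12084197998047, 45.74985122680664), 13.448145866394043)
top 0.145 9 0.15724238545402658 x 26.5 39.5 [26.7 39.5] y -34.6 -31.0 [-34.6 -31.1] ((587.5101318359375, 52.11628723144531), (2.7047340869903564, 13.135159492492676), 89.7644271850586)
top 0.152 9 0.15724238545402658 x 26.5 39.5 [26.7 39.5] y -34.6 -31.0 [-34.6 -31.1] ((587.5101318359375, 52.11628723144531), (2.7047340869903564, 13.135159492492676), 89.7644271850586)
```

Request:
send_rows(commands=[{"tx": 0.08,"ty": 0,"tz": 0,"ax": 0,"ay": 0,"az": 0,"hand": 0},{"tx": 0.08,"ty": 0,"tz": -0.4,"ax": 0,"ay": 0,"az": 0,"hand": 0},{"tx": 0.08,"ty": 0,"tz": -0.8,"ax": 0,"ay": 0,"az": 0,"hand": 0},{"tx": 0.08,"ty": 0,"tz": -1.2,"ax": 0,"ay": 0,"az": 0,"hand": 0},{"tx": 0.08,"ty": 0,"tz": -1.5,"ax": 0,"ay": 0,"az": 0,"hand": 0},{"tx": 0.08,"ty": 0,"tz": -1.7,"ax": 0,"ay": 0,"az": 0,"hand": 0},{"tx": 0.08,"ty": 0,"tz": -1.8,"ax": 0,"ay": 0,"az": 0,"hand": 0},{"tx": 0.08,"ty": 0,"tz": -1.8,"ax": 0,"ay": 0,"az": 0,"hand": 0},{"tx": 0.08,"ty": 0,"tz": -1.8,"ax": 0,"ay": 0,"az": 0,"hand": 0}])

```text
time: 9.15
tcp_pos: [0.5395, 0.096, 0.0985]
tool_rot: [0.705, -0.704, 0.059, -0.06]
ft_force: [0.8, 0.5, -1.8]
width: 0.131
```

```bash
python3 st.py
python3 - <<'E'
from h import *
np.set_printoptions(suppress=True,precision=4)
ex=np.array([.9857,-.1685]);ey=np.array([.1685,.9857])
n=np.array([.5604,.0907])
s=snap('side');P=cloud(s)
d=np.hypot(P[...,0]-.56,P[...,1]-.09)
for nm,lo,hi,rr in(('plate',.060,.071,.08),('tray',.038,.055,.12)):
    q=P[(d<rr)&(P[...,2]>lo)&(P[...,2]<hi)];r=q[:,:2]-n; a,b=r@ex*1000,r@ey*1000
    k=abs(b)<60;a=a[k];b=b[k]
    print(nm,len(q),np.median(q[:,2]),'x',np.percentile(a,[0,1,99,100]).round(1),'y',np.percentile(b,[0,1,99,100]).round(1))
d=np.hypot(P[...,0]-.4737,P[...,1]-.1055)
q=P[(d<.03)&(P[...,2]>.065)&(P[...,2]<.1)];print('tab',cv2.minAreaRect((q[:,:2]*1000).astype(np.float32)))
u,v=proj(s,(.55,.09,.05))[0].astype(int)
w=50;cv2.imwrite('pics/f.png',cv2.resize(s['img'][v-w:v+w,u-w:u+w,::-1],(500,500),interpolation=cv2.INTER_CUBIC))
E
```

```text
[0.5395 0.096  0.0985] q [ 0.176   0.4474 -0.1214  1.0007  0.      0.3447] 9.15 jaw 80.33 tilt -1.0 F [ 0.7816  0.5387 -1.7961] w 0.13098596460749673
plate 292 0.06748015677033647 x [-79.5 -74.9  44.6  45.3] y [-36.  -35.1  35.3  37.6]
tray 753 0.04254701687514162 x [-106.1 -104.9  100.4  106.7] y [-59.8 -59.4  58.1  59.7]
tab ((473.8727722167969, 106.1053237915039), (16.30793571472168, 26.683794021606445), 80.4302749633789)
```

View pics/f.png

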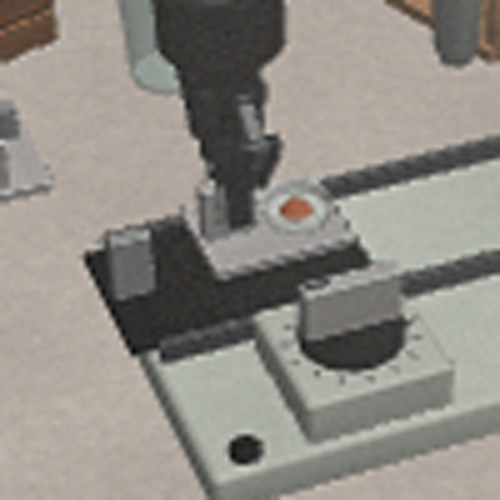

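Plate is about 20 mm above the tray and centred (x to +45, y ±36), dish on the objective side. Lowering and releasing.

Request:
send_rows(commands=[{"tx": 0,"ty": 0,"tz": -0.15,"ax": 0,"ay": 0,"az": 0,"hand": 0},{"tx": 0,"ty": 0,"tz": -0.27,"ax": 0,"ay": 0,"az": 0,"hand": 0},{"tx": 0,"ty": 0,"tz": -0.34,"ax": 0,"ay": 0,"az": 0,"hand": 0},{"tx": 0,"ty": 0,"tz": -0.37,"ax": 0,"ay": 0,"az": 0,"hand": 0},{"tx": 0,"ty": 0,"tz": -0.37,"ax": 0,"ay": 0,"az": 0,"hand": 0},{"tx": 0,"ty": 0,"tz": -0.37,"ax": 0,"ay": 0,"az": 0,"hand": 0}])

```text
time: 9.95
tcp_pos: [0.5392, 0.0957, 0.0798]
tool_rot: [-0.705, 0.705, -0.059, 0.06]
ft_force: [-1.9, -0.2, 3.9]
width: 0.131
```

```bash
python3 st.py
```

```text
[0.5392 0.0957 0.0798] q [ 0.1758  0.4678 -0.1442  0.9583 -0.0003  0.3447] 9.95 jaw 80.32 tilt -1.0 F [-1.8998 -0.1745  3.9138] w 0.13071982619937475
```

Request:
send_rows(commands=[{"tx": 0,"ty": 0,"tz": -0.37,"ax": 0,"ay": 0,"az": 0,"hand": 0.5},{"tx": 0,"ty": 0,"tz": 0,"ax": 0,"ay": 0,"az": 0,"hand": 0.5},{"tx": 0,"ty": 0,"tz": 0,"ax": 0,"ay": 0,"az": 0,"hand": 0.5},{"tx": 0,"ty": 0,"tz": 0,"ax": 0,"ay": 0,"az": 0,"hand": 0.5},{"tx": 0,"ty": 0,"tz": 0.5,"ax": 0,"ay": 0,"az": 0,"hand": 0.5},{"tx": 0,"ty": 0,"tz": 1.2,"ax": 0,"ay": 0,"az": 0,"hand": 0.5},{"tx": -0.5,"ty": 0,"tz": 1.5,"ax": 0,"ay": 0,"az": 0,"hand": 0.5},{"tx": -1.3,"ty": 0.2,"tz": 1.5,"ax": 0,"ay": 0,"az": 0,"hand": 0.5},{"tx": -1.3,"ty": 0.2,"tz": 1.5,"ax": 0,"ay": 0,"az": 0,"hand": 0.5}])

```text
time: 11.08
tcp_pos: [0.4703, 0.1057, 0.1527]
tool_rot: [-0.704, 0.705, -0.061, 0.057]
ft_force: [-0.1, 0.7, -0.4]
width: 0.5
```

```bash
python3 st.py
cat > chk.py <<'E'
from h import *
import sys
np.set_printoptions(suppress=True,precision=4)
ex=np.array([.9857,-.1685]);ey=np.array([.1685,.9857])
o=np.array([.6292,.0795])  # scope origin
for c in('side','top'):
    P=cloud(snap(c));r=P[...,:2]-o;a=r@ex*1000;b=r@ey*1000;z=P[...,2]*1000
    def box(nm,x0,x1,y0,y1,z0,z1):
        k=(a>x0)&(a<x1)&(b>y0)&(b<y1)&(z>z0)&(z<z1)
        if k.sum()<6: print(c,nm,'few');return
        q=np.c_[a[k],b[k]].astype(np.float32);m=cv2.minAreaRect(q)
        print(c,nm,k.sum(),'ctr',np.round(m[0],1),np.round(m[1],1),round(m[2],1),'z',np.median(z[k]).round(1),'x',np.percentile(a[k],[1,99]).round(1),'y',np.percentile(b[k],[1,99]).round(1))
    box('tab',-185,-30,-15,15,70,95)
    box('plate',-150,120,-45,45,46.5,53)
    box('fin',-140,60,-15,15,75,95)
    box('dish',-100,100,-35,35,55,68)
    box('bar',-100,-20,-150,-80,97,118)
E
python3 chk.py
```

```text
[0.4703 0.1057 0.1527] q [ 0.221   0.2796 -0.2166  1.0802  0.0002  0.3884] 11.075 jaw 80.41 tilt -1.0 F [-0.0802  0.6903 -0.3664] w 0.5000323800507432
side tab 130 ctr [-115.9   -0.2] [92.5 17.3] 1.3 z 82.1 x [-162.1  -70.5] y [-8.8  7.2]
side plate 329 ctr [-76.9   0. ] [144.   89.4] 0.1 z 49.1 x [-143.9   -6. ] y [-43.1  44.2]
side fin 64 ctr [-104.8   -2.2] [70.2 16.9] 6.4 z 84.8 x [-138.9  -70.1] y [-8.1  7.7]
side dish 92 ctr [-56.1  -6.2] [75.5 42.5] 27.4 z 58.8 x [-98.1 -20.6] y [-20.2  23.2]
side bar 110 ctr [ -60.5 -115.8] [58.  17.8] 0.5 z 105.5 x [-89.3 -32.8] y [-124.5 -109.3]
top tab few
top plate 205 ctr [-55.3 -33.2] [119.8  49.7] 19.5 z 49.4 x [-114.    -6.7] y [-44.6   4. ]
top fin few
top dish 32 ctr [-36.1 -10.8] [41.9 22.3] 22.5 z 58.9 x [-59.2 -20.6] y [-20.4   6.3]
top bar 111 ctr [ -60.1 -114.3] [59.5 13.6] 0.0 z 105.7 x [-89.3 -30.7] y [-121.1 -107.6]
```

Spacing from tab to fin edge (92 mm, expected 93) and plate height (49 mm) say the carrier is seated. The shuttle itself has crept about 8 mm in. Now I grip the tab.

Request:
send_rows(commands=[{"tx": 0.24,"ty": -0.02,"tz": -0.4,"ax": 0,"ay": 0,"az": 0,"hand": 0.5},{"tx": 0.24,"ty": -0.02,"tz": -0.9,"ax": 0,"ay": 0,"az": 0,"hand": 0.5},{"tx": 0.24,"ty": -0.02,"tz": -1.3,"ax": 0,"ay": 0,"az": 0,"hand": 0.5},{"tx": 0.24,"ty": -0.02,"tz": -1.55,"ax": 0,"ay": 0,"az": 0,"hand": 0.5},{"tx": 0.24,"ty": -0.02,"tz": -1.55,"ax": 0,"ay": 0,"az": 0,"hand": 0.5},{"tx": 0.24,"ty": -0.02,"tz": -1.55,"ax": 0,"ay": 0,"az": 0,"hand": 0.5}])

```text
time: 11.92
tcp_pos: [0.4868, 0.1049, 0.0773]
tool_rot: [0.705, -0.704, 0.059, -0.06]
ft_force: [-0.3, -0.1, -0.7]
width: 0.496
```

```bash
python3 st.py
python3 - <<'E'
from h import *
s=snap('side')
u,v=proj(s,(.53,.09,.06))[0].astype(int)
w=50;cv2.imwrite('pics/g.png',cv2.resize(s['img'][v-w:v+w,u-w:u+w,::-1],(500,500),interpolation=cv2.INTER_CUBIC))
E
```

```text
[0.4868 0.1049 0.0773] q [ 0.2122  0.3871 -0.2847  0.898  -0.      0.3812] 11.925 jaw 80.32 tilt -1.0 F [-0.2569 -0.0794 -0.6696] w 0.49627526161682695
```

View pics/g.png

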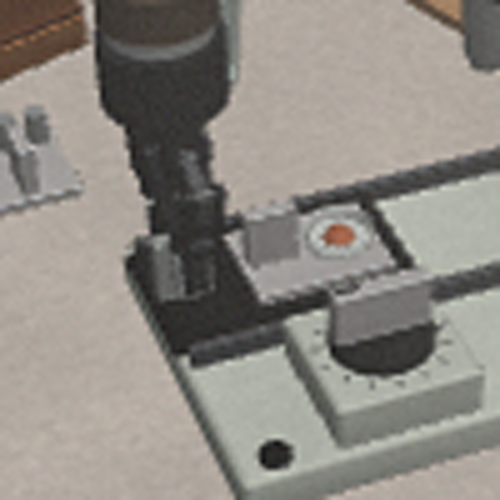

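Carrier sits flat inside the nest rim with a margin all round, dish (340,235) towards the objective. The jaws straddle the tab at (165,270). Closing on it.

Request:
send_rows(commands=[{"tx": -0.05,"ty": 0.01,"tz": 0,"ax": 0,"ay": 0,"az": 0,"hand": 0.3},{"tx": -0.05,"ty": 0.01,"tz": 0,"ax": 0,"ay": 0,"az": 0,"hand": 0},{"tx": -0.05,"ty": 0.01,"tz": 0,"ax": 0,"ay": 0,"az": 0,"hand": 0},{"tx": -0.05,"ty": 0.01,"tz": 0,"ax": 0,"ay": 0,"az": 0,"hand": 0},{"tx": -0.05,"ty": 0.01,"tz": 0,"ax": 0,"ay": 0,"az": 0,"hand": 0},{"tx": -0.05,"ty": 0.01,"tz": 0,"ax": 0,"ay": 0,"az": 0,"hand": 0}])

```text
time: 12.72
tcp_pos: [0.4834, 0.1043, 0.0775]
tool_rot: [-0.704, 0.705, -0.06, 0.06]
ft_force: [-1.9, -5.0, 6.1]
width: 0.127
```

```bash
python3 st.py; python3 chk.py | grep -E "fin|plate|dish"
```

```text
[0.4834 0.1043 0.0775] q [ 0.2136  0.3817 -0.2924  0.8967 -0.002   0.3833] 12.725 jaw 80.28 tilt -1.0 F [-1.9252 -4.9509  6.0966] w 0.12725189724778127
side plate 301 ctr [-76.8  -0.4] [141.4  88.6] 0.1 z 49.0 x [-140.7   -6.9] y [-44.   41.8]
side fin 64 ctr [-103.8   -1.4] [68.9 19.8] 2.7 z 84.2 x [-136.7  -69.6] y [-11.1   8.6]
side dish 97 ctr [-54.9  -7. ] [80.9 44.7] 25.5 z 59.3 x [-97.1 -22. ] y [-24.3  22.5]
top plate 174 ctr [-43.8 -24.3] [133.7  71.4] 37.4 z 48.7 x [-112.7   -7.5] y [-44.6  40.1]
top fin few
top dish 21 ctr [-36.7 -12. ] [42.6 13.7] 25.8 z 58.2 x [-56.5 -19.9] y [-19.9   1.1]
```

Request:
send_rows(commands=[{"tx": 0.06,"ty": -0.01,"tz": 0,"ax": 0,"ay": 0,"az": 0,"hand": 0},{"tx": 0.16,"ty": -0.03,"tz": 0,"ax": 0,"ay": 0,"az": 0,"hand": 0},{"tx": 0.3,"ty": -0.05,"tz": 0,"ax": 0,"ay": 0,"az": 0,"hand": 0},{"tx": 0.45,"ty": -0.077,"tz": 0,"ax": 0,"ay": 0,"az": 0,"hand": 0},{"tx": 0.6,"ty": -0.103,"tz": 0,"ax": 0,"ay": 0,"az": 0,"hand": 0},{"tx": 0.75,"ty": -0.128,"tz": 0,"ax": 0,"ay": 0,"az": 0,"hand": 0},{"tx": 0.9,"ty": -0.154,"tz": 0,"ax": 0,"ay": 0,"az": 0,"hand": 0},{"tx": 1.05,"ty": -0.18,"tz": 0,"ax": 0,"ay": 0,"az": 0,"hand": 0},{"tx": 1.2,"ty": -0.205,"tz": 0,"ax": 0,"ay": 0,"az": 0,"hand": 0},{"tx": 1.3,"ty": -0.222,"tz": 0,"ax": 0,"ay": 0,"az": 0,"hand": 0},{"tx": 1.4,"ty": -0.24,"tz": 0,"ax": 0,"ay": 0,"az": 0,"hand": 0},{"tx": 1.46,"ty": -0.25,"tz": 0,"ax": 0,"ay": 0,"az": 0,"hand": 0},{"tx": 1.46,"ty": -0.25,"tz": 0,"ax": 0,"ay": 0,"az": 0,"hand": 0},{"tx": 1.46,"ty": -0.25,"tz": 0,"ax": 0,"ay": 0,"az": 0,"hand": 0}])

```text
time: 14.58
tcp_pos: [0.5568, 0.0917, 0.0775]
tool_rot: [-0.704, 0.705, -0.059, 0.06]
ft_force: [-1.8, -5.8, 5.3]
width: 0.125
```

Request:
send_rows(commands=[{"tx": 0.06,"ty": -0.01,"tz": 0,"ax": 0,"ay": 0,"az": 0,"hand": 0},{"tx": 0.12,"ty": -0.02,"tz": 0,"ax": 0,"ay": 0,"az": 0,"hand": 0},{"tx": 0.12,"ty": -0.02,"tz": 0,"ax": 0,"ay": 0,"az": 0,"hand": 0}])

```text
time: 14.95
tcp_pos: [0.5627, 0.0907, 0.0775]
tool_rot: [-0.704, 0.705, -0.06, 0.06]
ft_force: [-1.6, -4.8, 5.1]
width: 0.128
```

Request:
send_rows(commands=[{"tx": 0.06,"ty": -0.01,"tz": 0,"ax": 0,"ay": 0,"az": 0,"hand": 0},{"tx": 0.12,"ty": -0.02,"tz": 0,"ax": 0,"ay": 0,"az": 0,"hand": 0},{"tx": 0.12,"ty": -0.02,"tz": 0,"ax": 0,"ay": 0,"az": 0,"hand": 0}])

```text
time: 15.32
tcp_pos: [0.5687, 0.0897, 0.0775]
tool_rot: [-0.704, 0.705, -0.06, 0.06]
ft_force: [-1.4, -4.9, 4.4]
width: 0.131
```

Request:
send_rows(commands=[{"tx": 0.06,"ty": -0.01,"tz": 0,"ax": 0,"ay": 0,"az": 0,"hand": 0},{"tx": 0.12,"ty": -0.02,"tz": 0,"ax": 0,"ay": 0,"az": 0,"hand": 0},{"tx": 0.12,"ty": -0.02,"tz": 0,"ax": 0,"ay": 0,"az": 0,"hand": 0}])

```text
time: 15.7
tcp_pos: [0.5747, 0.0887, 0.0775]
tool_rot: [-0.704, 0.705, -0.06, 0.06]
ft_force: [-1.3, -4.8, 5.2]
width: 0.132
```

Request:
send_rows(commands=[{"tx": 0.06,"ty": -0.01,"tz": 0,"ax": 0,"ay": 0,"az": 0,"hand": 0},{"tx": 0.1,"ty": -0.017,"tz": 0,"ax": 0,"ay": 0,"az": 0,"hand": 0},{"tx": 0.1,"ty": -0.017,"tz": 0,"ax": 0,"ay": 0,"az": 0,"hand": 0}])

```text
time: 16.08
tcp_pos: [0.5785, 0.088, 0.0775]
tool_rot: [-0.704, 0.705, -0.06, 0.059]
ft_force: [-5.7, -4.9, 7.8]
width: 0.13
```

Request:
send_rows(commands=[{"tx": 0.05,"ty": -0.01,"tz": 0,"ax": 0,"ay": 0,"az": 0,"hand": 0},{"tx": 0.08,"ty": -0.014,"tz": 0,"ax": 0,"ay": 0,"az": 0,"hand": 0},{"tx": 0.08,"ty": -0.014,"tz": 0,"ax": 0,"ay": 0,"az": 0,"hand": 0}])

```text
time: 16.45
tcp_pos: [0.5786, 0.0879, 0.0775]
tool_rot: [-0.704, 0.705, -0.063, 0.056]
ft_force: [-15.7, -2.5, 15.2]
width: 0.132
```

The shuttle is against its stop: force rises and the position stalls at x = 0.5786. I unload, release and lift.

Request:
send_rows(commands=[{"tx": -0.07,"ty": 0.012,"tz": 0,"ax": 0,"ay": 0,"az": 0,"hand": 0},{"tx": -0.07,"ty": 0.012,"tz": 0,"ax": 0,"ay": 0,"az": 0,"hand": 0.5},{"tx": -0.07,"ty": 0.012,"tz": 0,"ax": 0,"ay": 0,"az": 0,"hand": 0.5},{"tx": -0.07,"ty": 0.012,"tz": 0,"ax": 0,"ay": 0,"az": 0,"hand": 0.5},{"tx": -0.07,"ty": 0.012,"tz": 0,"ax": 0,"ay": 0,"az": 0,"hand": 0.5},{"tx": -0.07,"ty": 0.012,"tz": 0.6,"ax": 0,"ay": 0,"az": 0,"hand": 0.5},{"tx": -0.07,"ty": 0.012,"tz": 1.4,"ax": 0,"ay": 0,"az": 0,"hand": 0.5},{"tx": -1,"ty": -0.8,"tz": 1.7,"ax": 0,"ay": 0,"az": 0,"hand": 0.5},{"tx": -2,"ty": -1.6,"tz": 1.7,"ax": 0,"ay": 0,"az": 0,"hand": 0.5},{"tx": -2,"ty": -1.6,"tz": 1.7,"ax": 0,"ay": 0,"az": 0,"hand": 0.5}])

```text
time: 17.7
tcp_pos: [0.4787, 0.0065, 0.1611]
tool_rot: [-0.704, 0.705, -0.063, 0.059]
ft_force: [0.5, 0.9, 0.1]
width: 0.499
```

```bash
python3 st.py; python3 chk.py;python3 - <<'E'
from h import *
I=[]
for c in('side','top'):
    s=snap(c);u,v=proj(s,(.6,.05,.06))[0].astype(int);w=60
    I.append(cv2.resize(s['img'][v-w:v+w,u-w:u+w,::-1],(390,390),interpolation=cv2.INTER_CUBIC))
cv2.imwrite('pics/h.png',np.hstack(I))
E
```

```text
[0.4787 0.0065 0.1611] q [ 0.0137  0.2654 -0.212   1.0985 -0.0002  0.1856] 17.7 jaw 80.15 tilt -1.0 F [0.5446 0.8634 0.1263] w 0.49942796252669813
side tab 52 ctr [-53.2  -2. ] [17.9 24.7] 64.4 z 80.5 x [-65.8 -39.9] y [-8.3  7. ]
side plate 307 ctr [17.7 -0.1] [168.7  89.8] 0.1 z 49.0 x [-64.5  91. ] y [-44.   43.1]
side fin 98 ctr [-19.5  -0.8] [16.2 92.8] 87.2 z 83.9 x [-65.6  26.8] y [-7.2  5.7]
side dish 135 ctr [5.5 7. ] [ 45.2 142.4] 83.9 z 59.8 x [-65.5  75.3] y [-20.4  22. ]
side bar 109 ctr [ -59.8 -116.7] [16.4 58.7] 85.2 z 105.6 x [-88.7 -32.6] y [-124.7 -109.1]
top tab 41 ctr [-52.8   0.5] [12.  25.7] 87.7 z 83.6 x [-65.7 -40.4] y [-5.4  6.2]
top plate 404 ctr [10.7 -0.3] [161.8  89.4] 0.1 z 49.0 x [-30.3  89.3] y [-43.6  43.4]
top fin 97 ctr [-18.4   1. ] [94.1 11.8] 0.9 z 84.7 x [-65.2  26.5] y [-5.4  7. ]
top dish 86 ctr [ 8.  11.9] [ 54.7 142.1] 81.3 z 58.6 x [-65.   75.5] y [-20.8  30.2]
top bar few
```

View pics/h.png

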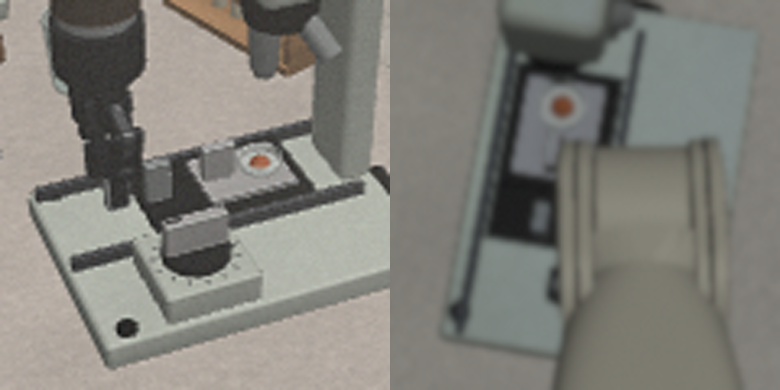

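Shuttle is home: tab at scope x = -53, which is 105 mm in from where it started, and the stop was felt. The carrier is seated with its dish (260,160) under the objective, and the bar is still at stop 0. Now to the knob.

Request:
send_rows(commands=[{"tx": 0.5,"ty": -0.2,"tz": 0,"ax": 0,"ay": 0,"az": 0,"hand": 0.5},{"tx": 1,"ty": -0.4,"tz": 0,"ax": 0,"ay": 0,"az": 0,"hand": 0.5},{"tx": 1.44,"ty": -0.61,"tz": 0,"ax": 0,"ay": 0,"az": 0,"hand": 0.5},{"tx": 1.44,"ty": -0.61,"tz": 0,"ax": 0,"ay": 0,"az": 0,"hand": 0.5},{"tx": 1.44,"ty": -0.61,"tz": -0.3,"ax": 0,"ay": 0,"az": 0,"hand": 0.5},{"tx": 1.44,"ty": -0.61,"tz": -0.7,"ax": 0,"ay": 0,"az": 0,"hand": 0.5},{"tx": 1.44,"ty": -0.61,"tz": -1,"ax": 0,"ay": 0,"az": 0,"hand": 0.5},{"tx": 1.44,"ty": -0.61,"tz": -1.22,"ax": 0,"ay": 0,"az": 0,"hand": 0.5},{"tx": 1.44,"ty": -0.61,"tz": -1.22,"ax": 0,"ay": 0,"az": 0,"hand": 0.5},{"tx": 1.44,"ty": -0.61,"tz": -1.22,"ax": 0,"ay": 0,"az": 0,"hand": 0.5}])

```text
time: 19.15
tcp_pos: [0.5559, -0.0222, 0.1013]
tool_rot: [0.705, -0.705, 0.059, -0.06]
ft_force: [0.1, 0.6, -0.1]
width: 0.502
```

```bash
python3 st.py
```

```text
[ 0.5559 -0.0222  0.1013] q [-0.0399  0.4592 -0.0935  1.0171  0.      0.1288] 19.15 jaw 80.33 tilt -1.0 F [ 0.0505  0.5862 -0.119 ] w 0.5018963406978229
```

Request:
send_rows(commands=[{"tx": -0.106,"ty": -0.03,"tz": 0,"ax": 0,"ay": 0,"az": 0,"hand": 0.5},{"tx": -0.106,"ty": -0.03,"tz": 0,"ax": 0,"ay": 0,"az": 0,"hand": 0.4},{"tx": -0.106,"ty": -0.03,"tz": 0,"ax": 0,"ay": 0,"az": 0,"hand": 0.25},{"tx": -0.106,"ty": -0.03,"tz": 0,"ax": 0,"ay": 0,"az": 0,"hand": 0},{"tx": -0.106,"ty": -0.03,"tz": 0,"ax": 0,"ay": 0,"az": 0,"hand": 0},{"tx": -0.106,"ty": -0.03,"tz": 0,"ax": 0,"ay": 0,"az": 0,"hand": 0},{"tx": -0.106,"ty": -0.03,"tz": 0,"ax": 0,"ay": 0,"az": 0,"hand": 0}])

```text
time: 20.02
tcp_pos: [0.5504, -0.0239, 0.1012]
tool_rot: [-0.704, 0.705, -0.059, 0.06]
ft_force: [-1.9, -0.5, 4.9]
width: 0.152
```

```bash
python3 st.py;  python3 chk.py | grep bar
```

```text
[ 0.5504 -0.0239  0.1012] q [-0.0432  0.45   -0.1088  1.0114 -0.0003  0.1258] 20.025 jaw 80.32 tilt -1.0 F [-1.9375 -0.4601  4.9113] w 0.1518767955602624
side bar 84 ctr [ -62.1 -118.8] [32.8 53.3] 64.2 z 105.6 x [-89.9 -36.5] y [-136.3 -105. ]
top bar few
```

Request:
send_rows(commands=[{"tx": 0,"ty": 0,"tz": 0,"ax": 0,"ay": 0,"az": -0.5,"hand": 0},{"tx": 0,"ty": 0,"tz": 0,"ax": 0,"ay": 0,"az": -1,"hand": 0},{"tx": 0,"ty": 0,"tz": 0,"ax": 0,"ay": 0,"az": -1.5,"hand": 0},{"tx": 0,"ty": 0,"tz": 0,"ax": 0,"ay": 0,"az": -2,"hand": 0},{"tx": 0,"ty": 0,"tz": 0,"ax": 0,"ay": 0,"az": -2.4,"hand": 0},{"tx": 0,"ty": 0,"tz": 0,"ax": 0,"ay": 0,"az": -2.4,"hand": 0},{"tx": 0,"ty": 0,"tz": 0,"ax": 0,"ay": 0,"az": -2.4,"hand": 0}])

```text
time: 21.0
tcp_pos: [0.5504, -0.0237, 0.1012]
tool_rot: [0.677, -0.677, 0.205, -0.205]
ft_force: [-1.0, -0.0, 5.5]
width: 0.15
```

```bash
python3 st.py
```

```text
[ 0.5504 -0.0237  0.1012] q [-0.0431  0.4501 -0.1088  1.0112 -0.      0.5445] 21.0 jaw 56.33 tilt -1.0 F [-1.048  -0.0169  5.4859] w 0.15046584939494134
```

One click, forces low. Continuing through 4 more (96°).

Request:
send_rows(commands=[{"tx": 0,"ty": 0,"tz": 0,"ax": 0,"ay": 0,"az": -0.6,"hand": 0},{"tx": 0,"ty": 0,"tz": 0,"ax": 0,"ay": 0,"az": -1.2,"hand": 0},{"tx": 0,"ty": 0,"tz": 0,"ax": 0,"ay": 0,"az": -1.8,"hand": 0},{"tx": 0,"ty": 0,"tz": 0,"ax": 0,"ay": 0,"az": -2.4,"hand": 0},{"tx": 0,"ty": 0,"tz": 0,"ax": 0,"ay": 0,"az": -3,"hand": 0},{"tx": 0,"ty": 0,"tz": 0,"ax": 0,"ay": 0,"az": -3.6,"hand": 0},{"tx": 0,"ty": 0,"tz": 0,"ax": 0,"ay": 0,"az": -4.2,"hand": 0},{"tx": 0,"ty": 0,"tz": 0,"ax": 0,"ay": 0,"az": -4.8,"hand": 0},{"tx": 0,"ty": 0,"tz": 0,"ax": 0,"ay": 0,"az": -5.4,"hand": 0},{"tx": 0,"ty": 0,"tz": 0,"ax": 0,"ay": 0,"az": -6,"hand": 0},{"tx": 0,"ty": 0,"tz": 0,"ax": 0,"ay": 0,"az": -6.6,"hand": 0},{"tx": 0,"ty": 0,"tz": 0,"ax": 0,"ay": 0,"az": -7.2,"hand": 0},{"tx": 0,"ty": 0,"tz": 0,"ax": 0,"ay": 0,"az": -7.2,"hand": 0},{"tx": 0,"ty": 0,"tz": 0,"ax": 0,"ay": 0,"az": -7.2,"hand": 0}])

```text
time: 22.75
tcp_pos: [0.5509, -0.0236, 0.1012]
tool_rot: [-0.428, 0.427, -0.563, 0.563]
ft_force: [0.9, 0.1, 5.6]
width: 0.152
```

```bash
python3 st.py
```

```text
[ 0.5509 -0.0236  0.1012] q [-0.0429  0.4503 -0.1084  1.0104  0.0003  1.7997] 22.75 jaw -15.58 tilt -1.0 F [0.9166 0.0623 5.6302] w 0.15225651937926934
```

Request:
send_rows(commands=[{"tx": 0,"ty": 0,"tz": 0,"ax": 0,"ay": 0,"az": -0.5,"hand": 0},{"tx": 0,"ty": 0,"tz": 0,"ax": 0,"ay": 0,"az": -1,"hand": 0},{"tx": 0,"ty": 0,"tz": 0,"ax": 0,"ay": 0,"az": -1.5,"hand": 0},{"tx": 0,"ty": 0,"tz": 0,"ax": 0,"ay": 0,"az": -2,"hand": 0},{"tx": 0,"ty": 0,"tz": 0,"ax": 0,"ay": 0,"az": -2.4,"hand": 0},{"tx": 0,"ty": 0,"tz": 0,"ax": 0,"ay": 0,"az": -2.4,"hand": 0},{"tx": 0,"ty": 0,"tz": 0,"ax": 0,"ay": 0,"az": -2.4,"hand": 0},{"tx": 0,"ty": 0,"tz": 0,"ax": 0,"ay": 0,"az": -2.4,"hand": 0}])

```text
time: 23.75
tcp_pos: [0.551, -0.0237, 0.1012]
tool_rot: [-0.302, 0.3, -0.64, 0.64]
ft_force: [2.4, 0.5, 5.4]
width: 0.15
```

```bash
python3 st.py
```

```text
[ 0.551  -0.0237  0.1012] q [-0.0431  0.4503 -0.1084  1.0102  0.0002  2.2193] 23.75 jaw -39.63 tilt -1.0 F [2.3838 0.5069 5.4413] w 0.1498988119255264
```

Request:
send_rows(commands=[{"tx": 0,"ty": 0,"tz": 0,"ax": 0,"ay": 0,"az": 0,"hand": 0.4},{"tx": 0,"ty": 0,"tz": 0,"ax": 0,"ay": 0,"az": 0,"hand": 0.4},{"tx": 0,"ty": 0,"tz": 0,"ax": 0,"ay": 0,"az": 0,"hand": 0.4},{"tx": 0,"ty": 0,"tz": 0.5,"ax": 0,"ay": 0,"az": 0,"hand": 0.4},{"tx": 0,"ty": 0,"tz": 1.2,"ax": 0,"ay": 0,"az": 0,"hand": 0.4},{"tx": 0,"ty": 0,"tz": 2,"ax": 0,"ay": 0,"az": 0,"hand": 0.4},{"tx": -1,"ty": -0.6,"tz": 2.5,"ax": 0,"ay": 0,"az": 0,"hand": 0.4},{"tx": -2,"ty": -1.6,"tz": 2.5,"ax": 0,"ay": 0,"az": 0,"hand": 0.4},{"tx": -2.6,"ty": -2.6,"tz": 2.5,"ax": 0,"ay": 0,"az": 0,"hand": 0.4},{"tx": -3,"ty": -3.6,"tz": 2.5,"ax": 0,"ay": 0,"az": 0,"hand": 0.4},{"tx": -3,"ty": -4.6,"tz": 2.5,"ax": 0,"ay": 0,"az": 0,"hand": 0.4},{"tx": -3,"ty": -4.6,"tz": 2.5,"ax": 0,"ay": 0,"az": 0,"hand": 0.4},{"tx": -3,"ty": -4.6,"tz": 2.5,"ax": 0,"ay": 0,"az": 0,"hand": 0.4},{"tx": -3,"ty": -4.6,"tz": 2.5,"ax": 0,"ay": 0,"az": 0,"hand": 0.4}])

```text
time: 25.5
tcp_pos: [0.4002, -0.2526, 0.2256]
tool_rot: [0.301, -0.301, 0.64, -0.639]
ft_force: [-0.2, 0.2, 0.3]
width: 0.4
```

```bash
python3 st.py; python3 chk.py | grep -E "bar|tab|fin";python3 - <<'E'
from h import *
s=snap('top');cv2.imwrite('pics/i.png',cv2.resize(s['img'][60:330,120:450,::-1],(660,540),interpolation=cv2.INTER_CUBIC))
E
```

```text
[ 0.4002 -0.2526  0.2256] q [-0.5631  0.2031 -0.1165  1.2522  0.0002  1.6984] 25.5 jaw -39.58 tilt -1.0 F [-0.1773  0.2074  0.2637] w 0.39953083057275507
side tab few
side fin few
side bar few
top tab 42 ctr [-52.4   0.3] [26.5 11.6] 7.6 z 83.5 x [-65.5 -39.7] y [-5.8  6. ]
top fin 97 ctr [-19.5   1.1] [92.5 12.4] 1.1 z 84.5 x [-65.1  26.3] y [-5.7  7.3]
top bar 116 ctr [ -60.2 -114.5] [59.4 15. ] 59.7 z 105.9 x [-77.4 -41.6] y [-140.4  -87.5]
```

View pics/i.png

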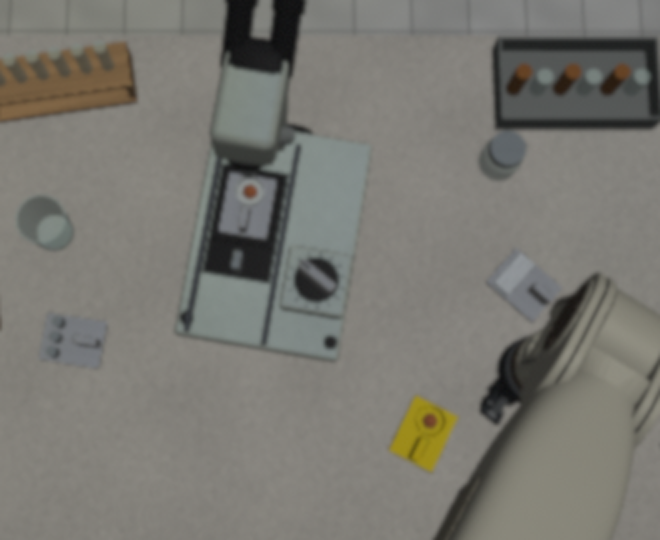

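The bar stands at 60° in the scope frame, which is -120° modulo 180, so five clicks. The shuttle is home, the carrier is seated (250,205), the arm is clear and the bystanders visible in the picture are in place.

```bash
python3 -c "
from h import *
print(ticket.job_done())"
```

```text
the job is handed in; nothing more can be done
None
```

I put the dish carrier in the nest with its dish towards the objective, pushed the shuttle home, turned the focus knob five clicks clockwise and let go. The job was handed in at about 25.6 s; handing in reports no verdict.

**Last checks**
- **Shuttle:** I pushed it by the tab until the force rose and it stopped moving. The tab now stands 105 mm further in than at the start.
- **Carrier:** After I let go, its plate top measured 49 mm, as it should. Tab to fin edge measured 92 mm, against the expected 93 mm, before and after the push.
- **Knob:** The gripper turned exactly 120°. In the last top view the bar stands at 59.7° in the scope frame, which matches five clicks from stop 0.
- **Arm and bystanders:** The arm is clear of everything. In that last picture, which does not take in the stain bottle or slide box, the bystanders and the yellow look-alike look unmoved; I did not measure them.

**Did not go to plan**
- The shuttle crept about 8 mm in while I was placing the carrier, still well below the 60 mm limit.
- In the final check the side camera was blocked by the arm, so those last readings come from the top camera only.

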